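Feed a specimen cup through the intake flap

TASK

Hand in the white-lidded specimen cup at the intake: without gripping or lifting it, push it along the deck with your fingertips so that the cup swings the green flap open and slides down into the catch bay behind. Keep your fingers off the flap and draw them back out of the doorway before it swings shut on them; leave the flap hanging closed and the orange-lidded cup and the other things where they stand.

Things in the scene. Friction and masses are not known exactly. Their poses are not given: they have to be found in the camera images.
- intake: Fixed specimen intake of blue-painted and bare metal, 327 mm long, 156 mm wide. Origin on the cupboard top under the flap; +x is the feed direction (deck, flap at x = 0, chute), z up. Flat slick deck (friction about 0.12) 55 mm above the cupboard top, x = -143 to +20 mm, y = -75 to +75 mm, open at its rear (-x) edge, with side lips 11 mm high (inner faces at y = +-73 mm).
- funnel (a point): Point on the deck, 54 mm before the flap, where two rails 20 mm high begin at y = +-77 mm; they narrow to a channel 62 mm wide, 20 mm high,, which begins 10 mm before the flap and leads through the doorway. Axes as the intake
- doorway (a point): Middle of the doorway at deck height, in the plane of the closed flap; axes as the intake. Door posts at y = +-59 to +-66 mm, x = -14 to +14 mm, reach 92 mm above the deck; nothing spans the doorway but the flap, it is open above.
- crest (a point): Edge of the deck 20 mm past the flap plane, where a slick slide falls at 25 degrees. Once the cup's centre is some 6 mm beyond this edge (rear of its lid about 5 mm short of the flap plane) it tips and slides down by itself; left earlier it may stay balanced. Push until the rear of the lid is up to 5 mm past the flap plane to be sure. Axes as the intake
- bay (a point): Centre of the catch bay's floor, at x = 142 mm of the intake, 15 mm above the cupboard top; the bay runs from x = 105 to 178 mm and is 80 mm wide, walls 85 mm above the cupboard top. Axes as the intake
- flap: Green plate, 3 mm thick, 50 g, hung in the doorway. Origin on its hinge line, 84 mm above the deck; z up the plate when closed. It spans 3 to 64 mm above the deck, 112 mm wide (56 mm in its lowest 20 mm). Two arms 8 mm wide at its sides (96 mm clear between them) carry it, so shut fingers fit between the arms behind the cup.
- flap_swing (a joint): Flap angle in rad: 0 hangs closed, positive swings inward, away from the deck, up to 1.75; never outward. Lies at about 1.2 on a cup passing below. Falls back by its weight, damped: about 2 s from there until it would meet fingers left 5 mm inside the doorway, 6 s until closed. Pushing a cup through at 0.04 m/s takes about 3 N.
- specimen: the white-lidded specimen cup, 61 mm in diameter at the lid (47 to 61 mm above its base), 54 mm at the body, 61 mm high, 100 g; origin at the centre of its underside, z up. Stands on the deck in front of the flap. An upright finger touches it at the lid.
- orange_cup: orange-lidded specimen cup of the same size, stands on the cupboard; leave it. Origin at the centre of its underside
- reagent: white bottle with red cap, 33 mm in diameter, 65 mm high; leave it. Origin at the centre of its underside
- timer: white bench timer 34x68x63 mm; leave it. Origin at the centre of its underside
- tips: blue box of pipette tips 89x118x71 mm, at the right behind the work; leave it. Origin at the centre of its underside
- tape: roll of beige tape lying flat, 96 mm in diameter, 25 mm high, at the right; leave it. Origin at the centre of its underside
- bottles (a point): Midst of a crowd of fixed cleaning bottles at the left of the work, up to 0.33 m tall, spread over about x = 0.38 to 0.68, y = 0.03 to 0.42; pass in front of or well above them.
Mind the look-alikes: they are no part of the job. There is more than one size of the specimen; the job needs the larger.

How it is judged:
By the outcome, as a careful person would: the job done as asked, in the order asked, and still so for the second after the job is handed in, with the robot touching nothing.
It also fails if it takes over 61 s, if anything falls off the work surface, if the arm or the gripper's body presses on something with over 40 N, if the wrist force passes 120 N, or if a joint passes its speed limit or range.

ROBOT

A 6-joint arm with a two-finger parallel gripper is mounted at the origin on a cart in front of the work surface, level with it; the furniture and walls round the work are solid. World frame = base frame: x ahead of the robot, y to its left, z up, the work surface at z = 0. Lengths are in m, angles in rad, forces in N, time in s.
With the tool pointing down it reaches from about 0.35 to 0.775 m from the base axis. Payload 7.3 kg.
Tool frame: the origin (TCP) lies between the finger pads; the fingertips stand 8 mm ahead of it and the grasp point (between the pads) lies 11 mm behind it; z points along the fingers, y is the direction in which the jaws open and shut (so a half turn about z gives the same grasp; the last joint's range is limited). The gripper opens to 92 mm and grips with 3 to 60 N. Pads are 19 mm wide; open, the fingers measure 130 mm over their backs; the gripper's body (75 mm by 190 mm) begins 47 mm behind the grasp point.
Start: joints at [1.063, 0.342, 1.524, -0, 1.275, -0.146], TCP at [0.186, 0.491, 0.235] pointing down, gripper open.
Joint ranges: [-2.53, 2.53], [-0.77, 2.02], [0.04, 2.7], [-1, 4.14], [0.28, 2.66], [-3.11, 3.11]. Speed limits (rad/s): [2.57, 2.57, 3.14, 3.14, 3.14, 3.14].

INTERFACE

Orientations are given as a unit quaternion [x, y, z, w].
In Python, from station import manip gives the robot as it stands. The module is installed in compiled form; this text tells all that it offers.
- The arm moves only by the shell command python3 -m crank 'ROWS' [FORCE]. ROWS is JSON, a list that holds one entry, the list of rows, each a list of 5 numbers: the shift along the tool's x, y, z in m, then the turn about the tool's z in rad, then the closure, from 0 (fully open) to 1 (shut). A call has 1 to 12 rows; each row is the pose to reach, as a shift and turn from the pose commanded when the call began, along the tool's axes at that moment; what a row does not reach only later rows make up. A row lasts 1/8 s, in which the tool goes at most 62.5 mm and 10.7 degrees, less where a joint would pass 70% of its speed; a pose out of reach is approached as far as the arm can. A call with a gripper value outside its range is refused whole. The fingers move at their own pace and stop on an object; FORCE is the grip in N (left out, the last holds). Time passes only in rows, so rows that repeat a pose let the fingers close. It gives the time, the measured TCP pose, the force and the opening at its end, in the units of the state.
- manip.sense(): the state, without advancing time (a new reading comes with each control period).
- manip.snapshot(name): name is "scene" or "top"; returns the picture (400x640x3 uint8, red, green, blue); there is no depth.
- manip.calibration(name): a dict with "intrinsics" (3x3 intrinsics, pixels), "xyz" and "orientation" of the camera in the world. Camera axes: x right, y down, z forward; pixel columns grow to the right and rows downward; lengths in m; the calibration is good to about 2 mm. A picture is of the moment at which its call begins. calibration takes no time and is no camera call.
- manip.job_done(): hands the job in, once; it reports no verdict.
The state is a dict: "t": time; "joint_pos": joint angles; "dq": joint speeds; "joint_torque": joint torques, N m; "position": TCP position; "tool_rot": TCP orientation; "force": force on the tool from outside, world axes, zero at the start; "ft_torque": the same for the moment, N m; "opening": finger opening in m.
Only numpy, scipy, OpenCV 4.12 (cv2) and the standard library are available. Lean on these libraries where they do the work, as an engineer would, in place of code of your own. Each camera call takes 0.05 s, during which the arm holds its last target.

## Working session

There is one attempt and no reset: what is moved stays moved. The work goes in short steps, Python scripts to look and compute and a shell command to move; the robot and the scene stay as the last step left them, time stands still between calls to the robot, and variables do not carry over. Pictures are saved under pics/ and viewed, and the job is handed in when it is done.

```bash
mkdir -p pics; python3 - <<'E'
from station import manip
import cv2
print(manip.sense())
for n in("scene","top"):
    c=manip.calibration(n);print(n,c)
    cv2.imwrite(f"pics/{n}0.png",manip.snapshot(n)[:,:,::-1])
E
```

```text
{'t': 0.0, 'joint_pos': array([ 1.06302515e+00,  3.42732158e-01,  1.52500137e+00,  3.23731432e-08,
        1.27539178e+00, -1.45975277e-01]), 'dq': array([ 0.00101917, -0.00165198,  0.00250778,  0.00044062,  0.0013066 ,
       -0.00159748]), 'joint_torque': array([ 1.17484367e-03, -4.31249464e+01, -2.44212914e+01,  7.18196877e-02,
        5.59981016e-02, -1.49091438e-04]), 'position': array([0.18560346, 0.49068453, 0.23404551]), 'tool_rot': array([ 1.79912897e-01,  9.83682247e-01, -7.25746440e-04, -2.46069777e-04]), 'force': array([-0.50358649,  0.08847695, -0.051827  ]), 'ft_torque': array([ 0.01970991, -0.0417829 , -0.03636954]), 'opening': 0.0917719832433545}
scene {'intrinsics': array([[393.11803806,   0.        , 318.9668275 ],
       [  0.        , 393.11803806, 201.35900895],
       [  0.        ,   0.        ,   1.        ]]), 'xyz': array([0.70970433, 0.65913155, 0.77639193]), 'orientation': array([ 0.10574738,  0.90247432, -0.41430674, -0.05203386])}
top {'intrinsics': array([[381.01835196,   0.        , 322.12905233],
       [  0.        , 381.01835196, 196.13014507],
       [  0.        ,   0.        ,   1.        ]]), 'xyz': array([ 0.40048163, -0.08990972,  1.01345731]), 'orientation': array([ 0.71100595, -0.70126842,  0.03995404, -0.03311819])}
```

View pics/scene0.png

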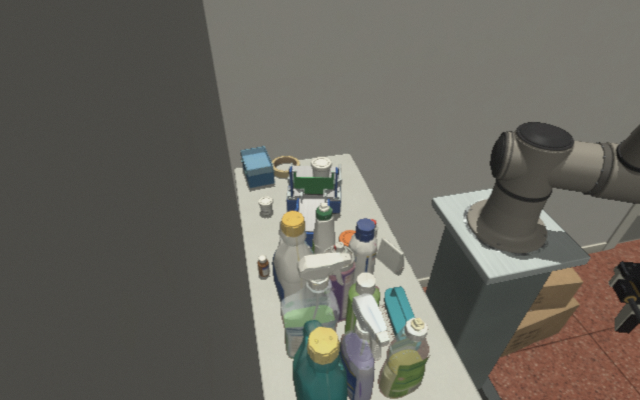

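View pics/top0.png

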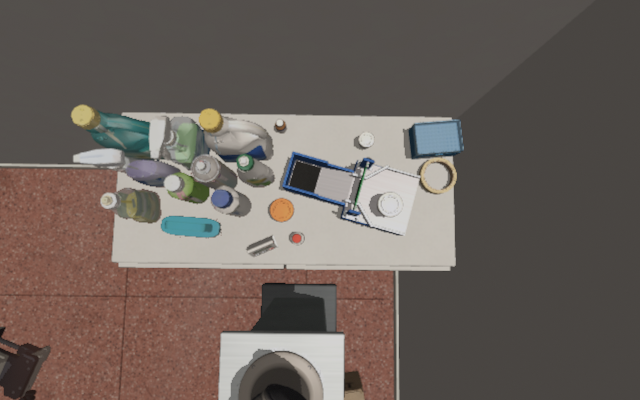

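The top view has world +x upward and +y to the left. The intake deck is on the right around (385,198), with the white cup on it at (390,205) and the flap near (360,187). The chute and bay run left to (305,178). The small decoy is at (366,141) and the orange cup at (282,210). I'll enlarge that area next.

```bash
python3 - <<'E'
import cv2
a=cv2.imread("pics/top0.png")[140:250,270:430]
a=cv2.resize(a,None,fx=5,fy=5,interpolation=cv2.INTER_CUBIC);cv2.imwrite("pics/c1.png",a)
a=cv2.imread("pics/scene0.png")[140:260,230:380]
a=cv2.resize(a,None,fx=5,fy=5,interpolation=cv2.INTER_CUBIC);cv2.imwrite("pics/c2.png",a)
E
```

```text
(no output)
```

View pics/c1.png

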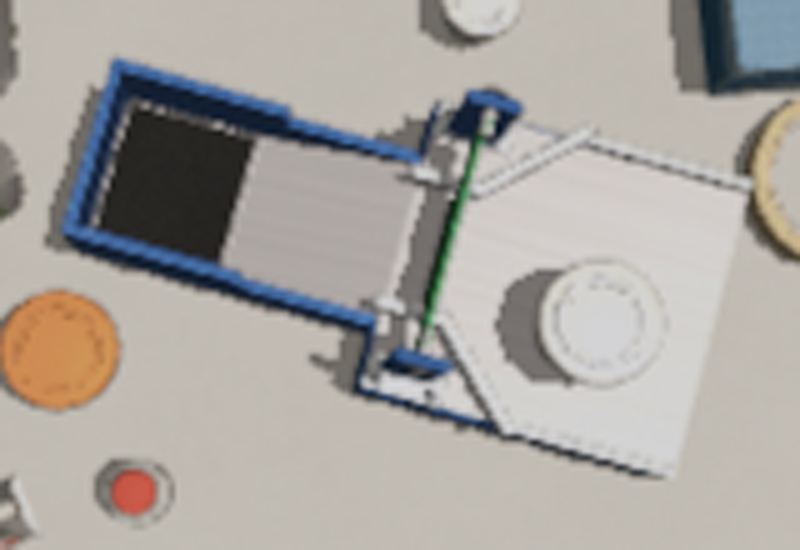

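View pics/c2.png

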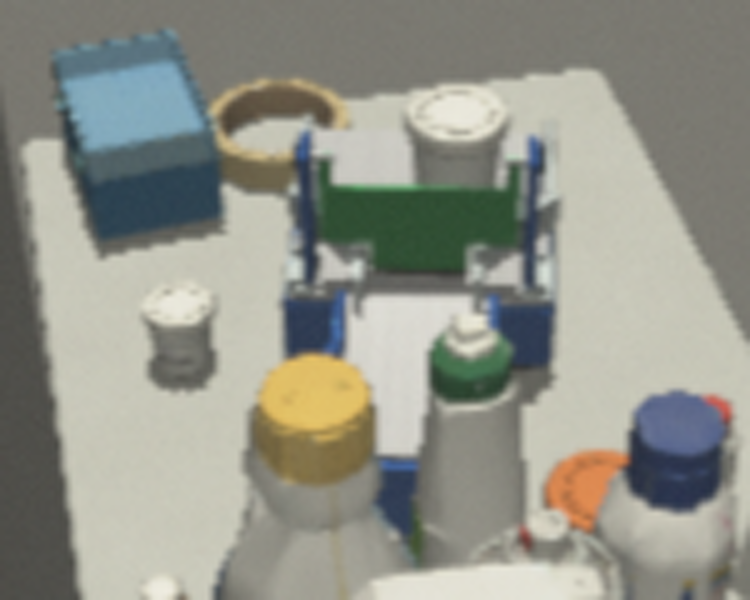

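The enlarged top crop (5x, offset 270,140) gives these points:
- Lid centre: (602,322)
- Deck rear corners: (752,185) and (672,475)
- Bay outer corners: (118,60) and (65,233)
- Flap line: (478,140) to (422,350)

```bash
cat > h.py <<'E'
import numpy as np
from scipy.spatial.transform import Rotation as R
from station import manip
def px(n,u,v,z):
    c=manip.calibration(n);K=np.array(c["intrinsics"]);d=R.from_quat(c["orientation"]).apply(np.linalg.solve(K,[u,v,1]))
    o=np.array(c["xyz"]);return o+d*(z-o[2])/d[2]
def proj(n,P):
    c=manip.calibration(n);p=R.from_quat(c["orientation"]).inv().apply(np.atleast_2d(P)-c["xyz"]);p=p@np.array(c["intrinsics"]).T
    return p[:,:2]/p[:,2:]
E
python3 - <<'E'
from h import *
f=lambda u,v,z:px("top",270+u/5,140+v/5,z)
np.set_printoptions(precision=4,suppress=True)
lid=f(602,322,.116)
A,B=f(752,185,.066),f(672,475,.066)
C,D=f(118,60,.085),f(65,233,.085)
E,F=f(478,140,.139),f(422,350,.139)
for n,p in dict(lid=lid,A=A,B=B,C=C,D=D,E=E,F=F).items(): print(n,p)
r=(A+B)/2;b=(C+D)/2;m=(E+F)/2
print(np.linalg.norm(A-B),np.linalg.norm((r-b)[:2]))
d=(b-r)[:2];th=np.arctan2(d[1],d[0]);print("th",np.degrees(th),[np.degrees(np.arctan2(*(q)[1::-1]))  for q in (A-B,C-D,E-F)])
u=np.array([np.cos(th),np.sin(th)]);w=np.array([-u[1],u[0]])
o=r[:2]+.143*u;print("o",o,"alt",b[:2]-.184*u,"flap",m[:2])
# scene check
from itertools import product
q=lid[:2]-o;print("lid local",q@u,q@w)
print("scene lid",px("scene",230+456/5,140+113/5,.116))
E
```

```text
lid [ 0.4763 -0.2598  0.116 ]
A [ 0.5509 -0.3454  0.066 ]
B [ 0.4049 -0.3037  0.066 ]
C [ 0.6058 -0.0261  0.085 ]
D [ 0.519  -0.0019  0.085 ]
E [ 0.5586 -0.1981  0.139 ]
F [ 0.4603 -0.1724  0.139 ]
0.15181914820284156 0.32182470656256446
th 74.77334783455588 [np.float64(-15.952811823909359), np.float64(-15.567461431688635), np.float64(-14.626741179441881)]
o [ 0.5154 -0.1866] alt [ 0.5141 -0.1916] flap [ 0.5094 -0.1853]
lid local -0.08098008276872663 0.018519028221732025
scene lid [ 0.4787 -0.2551  0.116 ]
```

```bash
python3 - <<'E'
from h import *
import cv2
from scipy.optimize import least_squares
P=np.array([[-.143,-.0755,.066],[-.143,.0755,.066],[.184,-.045,.085],[.184,.045,.085],[0,-.052,.139],[0,.052,.139]])
U=np.array([[752,185],[672,475],[118,60],[65,233],[478,140],[422,350]])/5+[270,140]
def W(x,p):
    c,s=np.cos(x[2]),np.sin(x[2]);p=np.atleast_2d(p);return np.c_[x[0]+c*p[:,0]-s*p[:,1],x[1]+s*p[:,0]+c*p[:,1],p[:,2]]
r=least_squares(lambda x:(proj("top",W(x,P))-U).ravel(),[.515,-.187,1.305],loss="soft_l1")
x=r.x;print(x,np.degrees(x[2]));print((r.fun.reshape(-1,2)))
lid=px("top",270+602/5,140+322/5,.116)
d=lid[:2]-x[:2];c,s=np.cos(x[2]),np.sin(x[2]);print("lid",c*d[0]+s*d[1],-s*d[0]+c*d[1])
def draw(n,off,f,out):
    a=cv2.imread(f"pics/{n}0.png");
    a=a[off[1]:off[1]+off[3],off[0]:off[0]+off[2]];a=cv2.resize(a,None,fx=5,fy=5,interpolation=cv2.INTER_CUBIC)
    def L(pts,col,w=True):
        q=proj(n,W(x,pts) if w else pts);q=((q-off[:2])*5+2).astype(int);cv2.polylines(a,[q.reshape(-1,1,2)],False,col,1)
    z=.055
    L([[-.143,-.075,z],[-.143,.075,z]],(0,0,255))
    L([[-.143,.073,z+.011],[-.06,.073,z+.011]],(0,0,255));L([[-.143,-.073,z+.011],[-.06,-.073,z+.011]],(0,0,255))
    for sg in(1,-1):
        L([[-.054,sg*.077,z+.02],[-.010,sg*.031,z+.02],[.02,sg*.031,z+.02]],(255,0,255))
        L([[-.014,sg*.059,.147],[.014,sg*.059,.147],[.014,sg*.066,.147],[-.014,sg*.066,.147],[-.014,sg*.059,.147]],(0,255,255))
    L([[.105,-.04,.015],[.178,-.04,.015],[.178,.04,.015],[.105,.04,.015],[.105,-.04,.015]],(0,0,255))
    L([[0,-.056,.119],[0,.056,.119],[0,.056,.078],[0,.028,.078],[0,.028,.058],[0,-.028,.058]],(0,255,0))
    t=np.linspace(0,6.3,40);L(np.c_[lid[0]+.0305*np.cos(t),lid[1]+.0305*np.sin(t),0*t+.116],(255,0,0),False)
    cv2.imwrite(out,a)
draw("top",(270,140,160,110),5,"pics/o1.png");draw("scene",(230,140,150,120),5,"pics/o2.png")
E
```

```text
[ 0.51321147 -0.18728411  1.3028918 ] 74.65020135122224
[[-0.08407241  1.05751278]
 [ 0.61517881  0.95592333]
 [-1.7626599   0.16104995]
 [-1.63766458  0.17281092]
 [ 1.26844603 -2.01517098]
 [ 0.47243024 -1.21311655]]
lid -0.07974697571494536 0.016391621417050216
```

View pics/o1.png

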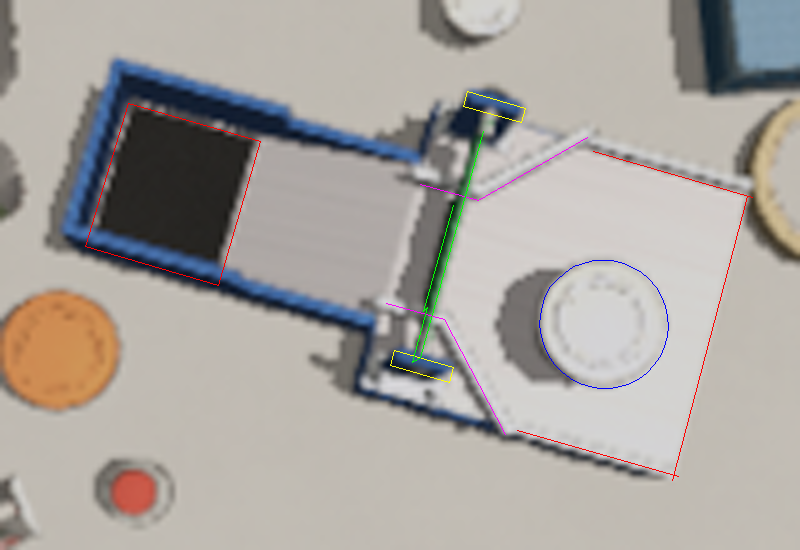

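View pics/o2.png

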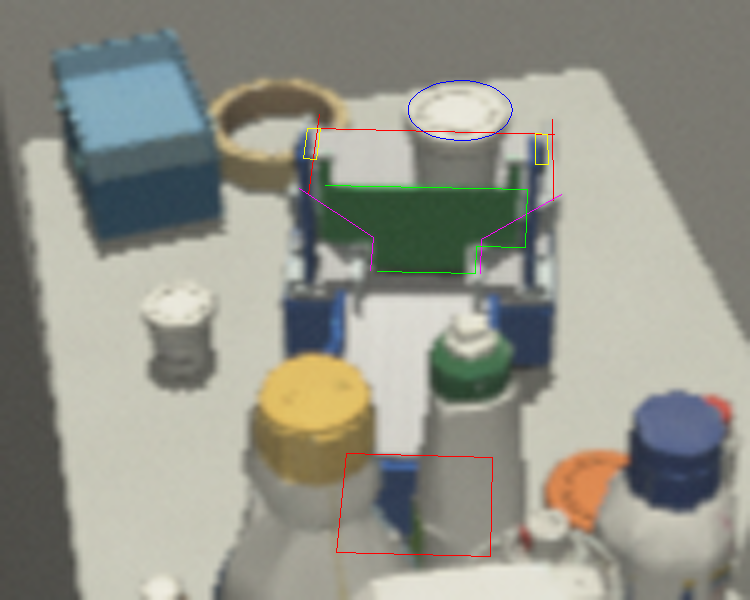

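```bash
cat >> h.py <<'E'
O=np.array([.515,-.187]);TH=np.radians(74.65)
u=np.array([np.cos(TH),np.sin(TH)]);w=np.array([-u[1],u[0]])
def loc(x,y,z): return np.r_[O+u*x+w*y,z]
def shift(P): 
    s=manip.sense();return R.from_quat(s["tool_rot"]).inv().apply(np.array(P)-s["position"])
def toloc():
    s=manip.sense();d=s["position"][:2]-O
    ax=R.from_quat(s["tool_rot"]).as_matrix()
    print("t",s["t"],"pos",s["position"].round(4),"local",(d@u).round(4),(d@w).round(4),"xaxis deg",np.degrees(np.arctan2(ax[1,0],ax[0,0])).round(2),"zax",ax[:,2].round(3),"F",s["force"].round(2),"open",round(s["opening"],4))
E
python3 - <<'E'
from h import *
toloc()
for P in ([.186,.491,.42],[.42,.10,.42],loc(-.145,.017,.42),loc(-.145,.017,.2)): print(P,shift(P).round(3))
E
```

```text
t 0.1 pos [0.1857 0.4907 0.2341] local 0.5663 0.497 xaxis deg 159.27 zax [-0.001 -0.001 -1.   ] F [-0.33  0.14 -0.42] open 0.0917
[0.186, 0.491, 0.42] [-0.     0.    -0.186]
[0.42, 0.1, 0.42] [-0.357 -0.283 -0.186]
[ 0.46022282 -0.32232723  0.42      ] [-0.545 -0.663 -0.185]
[ 0.46022282 -0.32232723  0.2       ] [-0.545 -0.663  0.035]
```

```bash
python3 -m crank '[[[0,0,-0.06,0,0.3],[0,0,-0.12,0,0.5],[0,0,-0.186,0,0.7],[-0.045,-0.035,-0.186,0.1,0.7],[-0.09,-0.07,-0.186,0.25,0.7],[-0.135,-0.107,-0.186,0.4,0.7],[-0.18,-0.142,-0.186,0.5,0.7],[-0.225,-0.177,-0.186,0.6,0.7],[-0.27,-0.212,-0.186,0.7,0.7],[-0.315,-0.248,-0.186,0.8,0.7],[-0.357,-0.283,-0.186,0.9,0.7],[-0.357,-0.283,-0.186,0.9,0.7]]]'
python3 - <<'E'
from h import *
toloc();print(manip.sense()["joint_pos"])
for P in (loc(-.145,.017,.42),loc(-.145,.017,.2)): print(P,shift(P).round(3))
E
```

```text
t: 1.6
position: [0.4207, 0.0971, 0.4197]
tool_rot: [0.592, 0.806, -0.001, -0.001]
force: [-0.0, 1.0, -0.0]
opening: 0.0273
t 1.6 pos [0.4207 0.0971 0.4197] local 0.249 0.1661 xaxis deg 107.34 zax [-0.002 -0.001 -1.   ] F [-0.01  0.96 -0.04] open 0.0273
[ 4.93539271e-02  8.53638702e-02  1.35681826e+00 -5.92920680e-04
  1.70131191e+00 -2.53298824e-01]
[ 0.46022282 -0.32232723  0.42      ] [-0.412 -0.087 -0.   ]
[ 0.46022282 -0.32232723  0.2       ] [-0.412 -0.087  0.22 ]
```

```bash
python3 -m crank '[[[-0.05,-0.01,0,0.1,0.7],[-0.1,-0.02,0,0.2,0.7],[-0.15,-0.03,0,0.3,0.7],[-0.2,-0.04,0,0.4,0.7],[-0.26,-0.055,0,0.5,0.7],[-0.32,-0.068,0,0.571,0.7],[-0.37,-0.078,0,0.571,0.7],[-0.412,-0.087,0.04,0.571,0.7],[-0.412,-0.087,0.1,0.571,0.7],[-0.412,-0.087,0.16,0.571,0.7],[-0.412,-0.087,0.2,0.571,0.7],[-0.412,-0.087,0.22,0.571,0.7]]]'
python3 - <<'E'
from h import *
import cv2
toloc()
a=manip.snapshot("top")[:,:,::-1];cv2.imwrite("pics/t1.png",cv2.resize(a[110:260,270:480],None,fx=3.8,fy=3.8,interpolation=cv2.INTER_CUBIC))
a=manip.snapshot("scene")[:,:,::-1];cv2.imwrite("pics/s1.png",cv2.resize(a[60:240,230:400],None,fx=3.3,fy=3.3,interpolation=cv2.INTER_CUBIC))
E
```

```text
t: 3.1
position: [0.4615, -0.3168, 0.1979]
tool_rot: [0.793, 0.609, -0.0, -0.002]
force: [0.0, -0.3, 0.3]
opening: 0.0279
t 3.1 pos [ 0.4615 -0.3168  0.1979] local -0.1393 0.0172 xaxis deg 75.09 zax [-0.003  0.003 -1.   ] F [ 0.02 -0.26  0.29] open 0.0279
```

View pics/t1.png

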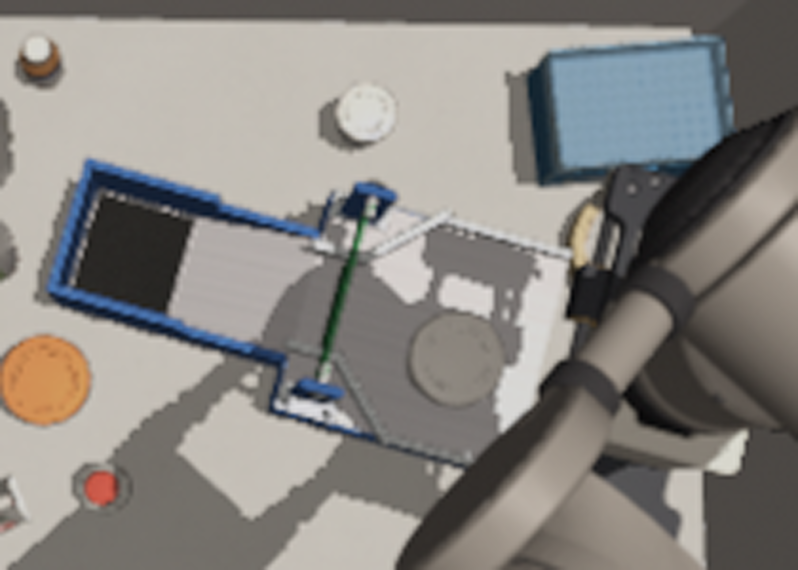

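View pics/s1.png

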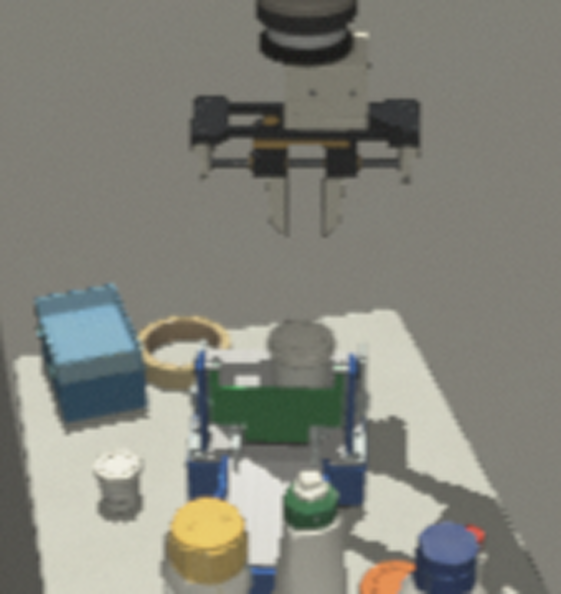

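```bash
python3 -m crank '[[[0,0,0.03,0,0.7],[0,0,0.06,0,0.7],[0,0,0.08,0,0.7],[0,0,0.094,0,0.7],[0,0,0.094,0,0.7],[0,0,0.094,0,0.7]]]'
python3 - <<'E'
from h import *
import cv2
toloc()
a=manip.snapshot("scene")[:,:,::-1];cv2.imwrite("pics/s2.png",cv2.resize(a[120:220,270:380],None,fx=5.5,fy=5.5,interpolation=cv2.INTER_CUBIC))
E
```

```text
t: 3.95
position: [0.4626, -0.3193, 0.1078]
tool_rot: [0.793, 0.609, 0.0, 0.001]
force: [0.2, -0.2, 0.2]
opening: 0.0277
t 3.95 pos [ 0.4626 -0.3193  0.1078] local -0.1414 0.0155 xaxis deg 75.01 zax [ 0.001 -0.001 -1.   ] F [ 0.21 -0.21  0.19] open 0.0277
```

View pics/s2.png

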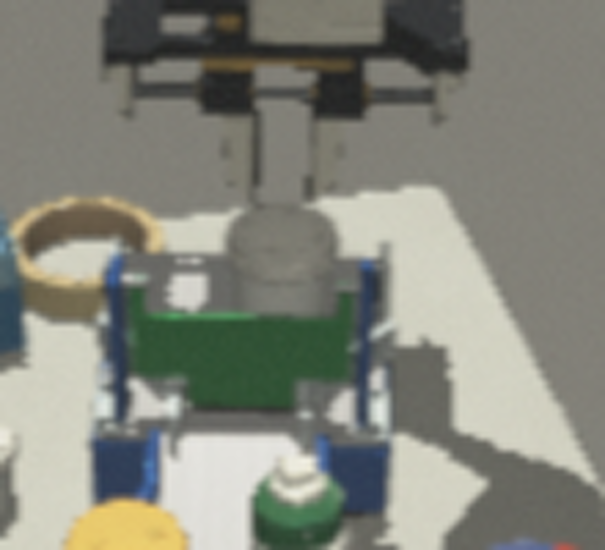

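```bash
python3 -m crank '[[[0,0,0.003,0,0.7],[0.006,0,0.003,0,0.7],[0.012,0,0.003,0,0.7],[0.018,0,0.003,0,0.7],[0.024,0,0.003,0,0.7],[0.029,0.0016,0.003,0,0.7],[0.034,0.0032,0.003,0,0.7],[0.039,0.0048,0.003,0,0.7],[0.044,0.0064,0.003,0,0.7],[0.049,0.008,0.003,0,0.7],[0.049,0.008,0.003,0,0.7]]]'
python3 - <<'E'
from h import *
import cv2
toloc()
a=manip.snapshot("top")[:,:,::-1];cv2.imwrite("pics/t3.png",cv2.resize(a[140:250,270:430],None,fx=5,fy=5,interpolation=cv2.INTER_CUBIC))
a=manip.snapshot("scene")[:,:,::-1];cv2.imwrite("pics/s3.png",cv2.resize(a[120:220,270:380],None,fx=5.5,fy=5.5,interpolation=cv2.INTER_CUBIC))
E
```

```text
t: 5.38
position: [0.4826, -0.2733, 0.1037]
tool_rot: [0.793, 0.609, 0.0, -0.0]
force: [-0.3, 0.2, 0.1]
opening: 0.0275
t 5.375 pos [ 0.4826 -0.2733  0.1037] local -0.0918 0.0084 xaxis deg 75.02 zax [ 0.  0. -1.] F [-0.25  0.18  0.1 ] open 0.0275
```

View pics/t3.png

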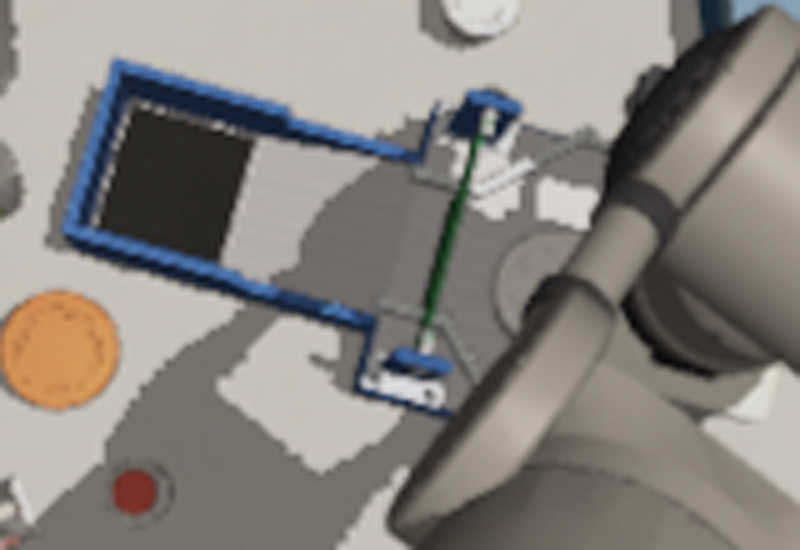

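View pics/s3.png

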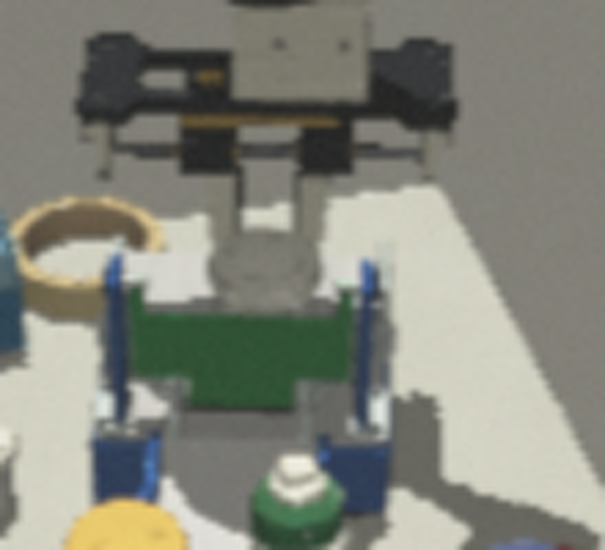

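In the scene crop the cup sits nested between the fingers. The lid spans columns 208–320, centred at about (264,267). In the top crop its left edge is near (497,285). The flap is still closed. I'll calculate the lid position.

```bash
python3 - <<'E'
from h import *
# calibrate scene view against the earlier s2 lid reading (284,~242)
for q in ((264,267),(264,262)):
    p=px("scene",270+q[0]/5.5,120+q[1]/5.5,.116);d=p[:2]-O;print(p,d@u,d@w)
p=px("scene",230+456/5,140+113/5,.116);d=p[:2]-O;print("start",d@u,d@w)
p=px("top",270+497/5,140+285/5,.116);d=p[:2]-O;print("top left edge",d@u,d@w)
p=px("top",270+540/5,140+320/5,.116);d=p[:2]-O;print("start top left edge",d@u,d@w)
E
```

```text
[ 0.49463203 -0.22854645  0.116     ] -0.04545605221823988 0.008643427227027937
[ 0.49360331 -0.23285616  0.116     ] -0.049884342447415735 0.008494600477764383
start -0.07528505128389364 0.016971898370788205
top left edge -0.028015110328285815 0.014924599785129023
start top left edge -0.05200563775239489 0.02530628735205547
```

```bash
python3 - <<'E'
from h import *
for q,z in (((131,314),.119),((350,314),.119),((192,408),.058),((297,408),.058)):
    p=px("scene",270+q[0]/5.5,120+q[1]/5.5,z);d=p[:2]-O;print("scene",d@u,d@w)
for q,z in (((478,192),.075),((440,314),.075),((590,132),.075),((505,432),.075),((418,186),.055),((382,300),.055)):
    p=px("top",270+q[0]/5,140+q[1]/5,z);d=p[:2]-O;print("top",d@u,d@w)
E
```

```text
scene 0.0015540170831585922 -0.0566859718182755
scene -0.0028557847908773095 0.05336226759709665
scene 0.0007646138558819746 -0.027068754129855908
scene -0.0013875519119675318 0.027609970462228593
top -0.010732002756453755 -0.03288660544415113
top -0.008884511652878263 0.03116243283627154
top -0.05652975566463575 -0.07776520637734097
top -0.05524315241058949 0.07837199120622128
top 0.017868684908119718 -0.030933641561351137
top 0.019678580979313597 0.030252021419825286
```

The funnel, rails and flap measured in both views match the model within about 1 mm. Next I finish centring the cup and push it into the flap.

```bash
python3 -m crank '[[[0.005,0.0018,0,0,0.7],[0.010,0.0036,0,0,0.7],[0.015,0.0054,0,0,0.7],[0.020,0.0072,0,0,0.7],[0.025,0.009,0,0,0.7],[0.030,0.009,0,0,0.7],[0.035,0.009,0,0,0.7],[0.040,0.009,0,0,0.7],[0.045,0.009,0,0,0.7],[0.050,0.009,0,0,0.7],[0.055,0.009,0,0,0.7],[0.060,0.009,0,0,0.7]]]'
python3 - <<'E'
from h import *
import cv2
toloc()
a=manip.snapshot("scene")[:,:,::-1];cv2.imwrite("pics/s4.png",cv2.resize(a[120:220,270:380],None,fx=5.5,fy=5.5,interpolation=cv2.INTER_CUBIC))
E
```

```text
t: 6.98
position: [0.5067, -0.2176, 0.1037]
tool_rot: [0.793, 0.609, 0.0, -0.0]
force: [-0.8, -1.1, 0.4]
opening: 0.0284
t 6.975 pos [ 0.5067 -0.2176  0.1037] local -0.0317 -0.0001 xaxis deg 74.99 zax [ 0.  0. -1.] F [-0.79 -1.15  0.38] open 0.0284
```

View pics/s4.png

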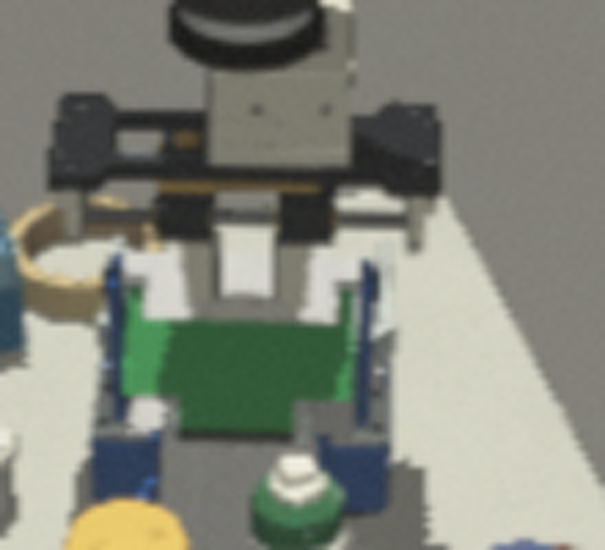

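```bash
python3 - <<'E'
from h import *
for th in (0,.3,.5,.7,.9,1.0,1.2):
    s,c=np.sin(th),np.cos(th)
    P=[loc(.081*s,y,.139-.081*c) for y in(-.028,.028)]+[loc(.02*s,y,.139-.02*c) for y in(-.056,.056)]
    print(th,((proj("scene",P)-[270,120])*5.5).round().tolist())
E
```

```text
0 [[190.0, 407.0], [298.0, 410.0], [133.0, 312.0], [355.0, 318.0]]
0.3 [[187.0, 431.0], [297.0, 434.0], [132.0, 318.0], [355.0, 323.0]]
0.5 [[185.0, 441.0], [296.0, 444.0], [131.0, 320.0], [355.0, 325.0]]
0.7 [[183.0, 444.0], [296.0, 447.0], [130.0, 320.0], [355.0, 326.0]]
0.9 [[182.0, 441.0], [296.0, 444.0], [130.0, 319.0], [356.0, 325.0]]
1.0 [[181.0, 437.0], [296.0, 440.0], [129.0, 318.0], [356.0, 323.0]]
1.2 [[179.0, 424.0], [296.0, 427.0], [129.0, 314.0], [356.0, 320.0]]
```

Flap bottom edge is at row ~433, which corresponds to about 1.05 rad, as expected with the cup under it. The push force is ~1.4 N. Final push, then straight back out.

```bash
python3 -m crank '[[[0.005,0,0,0,0.7],[0.010,0,0,0,0.7],[0.015,0,0,0,0.7],[0.020,0,0,0,0.7],[0.025,0,0,0,0.7],[0.029,0,0,0,0.7],[0.029,0,0,0,0.7],[0,0,0,0,0.7],[-0.04,0,0,0,0.7],[-0.08,0,0,0,0.7],[-0.08,0,0,0,0.7]]]'
python3 - <<'E'
from h import *
import cv2
toloc()
a=manip.snapshot("scene")[:,:,::-1];cv2.imwrite("pics/s5.png",cv2.resize(a[120:260,260:380],None,fx=4.2,fy=4.2,interpolation=cv2.INTER_CUBIC))
a=manip.snapshot("top")[:,:,::-1];cv2.imwrite("pics/t5.png",cv2.resize(a[140:250,270:430],None,fx=5,fy=5,interpolation=cv2.INTER_CUBIC))
E
```

```text
t: 8.4
position: [0.4851, -0.298, 0.1036]
tool_rot: [0.795, 0.607, -0.0, 0.0]
force: [0.0, -0.4, -0.0]
opening: 0.0276
t 8.4 pos [ 0.4851 -0.298   0.1036] local -0.1149 -0.0006 xaxis deg 74.78 zax [ 0.    -0.001 -1.   ] F [ 0.01 -0.38 -0.01] open 0.0276
```

View pics/s5.png

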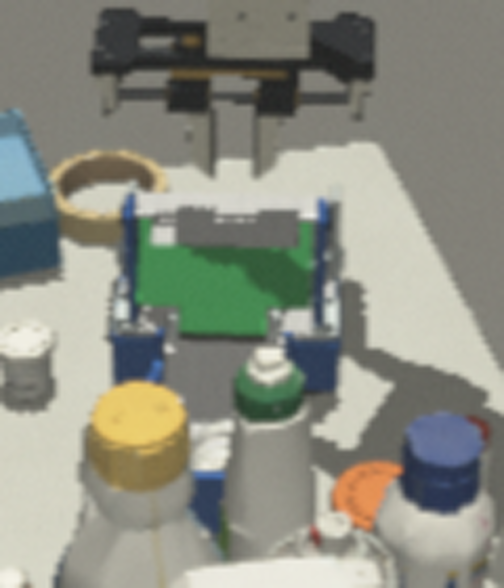

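View pics/t5.png

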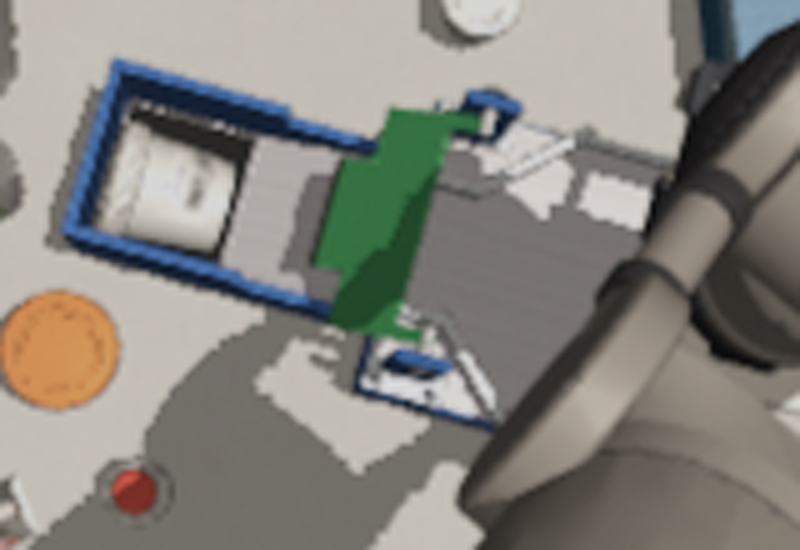

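The cup lies in the bay around (175,185), the flap is still falling, and the fingers are clear. I'll rise and wait for it to close.

```bash
python3 -m crank '[[[0,0,-0.03,0,0.7],[0,0,-0.06,0,0.7],[0,0,-0.1,0,0.7],[0,0,-0.1,0,0.7],[0,0,-0.1,0,0.7],[0,0,-0.1,0,0.7],[0,0,-0.1,0,0.7],[0,0,-0.1,0,0.7],[0,0,-0.1,0,0.7],[0,0,-0.1,0,0.7],[0,0,-0.1,0,0.7],[0,0,-0.1,0,0.7]]]' | head -1
for i in 1 2 3 4 5; do python3 -m crank '[[[0,0,0,0,0.7],[0,0,0,0,0.7],[0,0,0,0,0.7],[0,0,0,0,0.7],[0,0,0,0,0.7],[0,0,0,0,0.7],[0,0,0,0,0.7],[0,0,0,0,0.7],[0,0,0,0,0.7],[0,0,0,0,0.7],[0,0,0,0,0.7],[0,0,0,0,0.7]]]' | head -1; done
python3 - <<'E'
from h import *
import cv2
toloc()
a=manip.snapshot("scene")[:,:,::-1];cv2.imwrite("pics/s6.png",cv2.resize(a[120:260,260:380],None,fx=4.2,fy=4.2,interpolation=cv2.INTER_CUBIC))
a=manip.snapshot("top")[:,:,::-1];cv2.imwrite("pics/t6.png",cv2.resize(a[110:260,250:480],None,fx=3.4,fy=3.4,interpolation=cv2.INTER_CUBIC))
E
```

```text
t: 10.0
t: 11.5
t: 13.0
t: 14.5
t: 16.0
t: 17.5
t 17.5 pos [ 0.4859 -0.2953  0.2037] local -0.1122 -0.0006 xaxis deg 74.99 zax [ 0.  0. -1.] F [0.16 0.7  0.61] open 0.0274
```

View pics/s6.png

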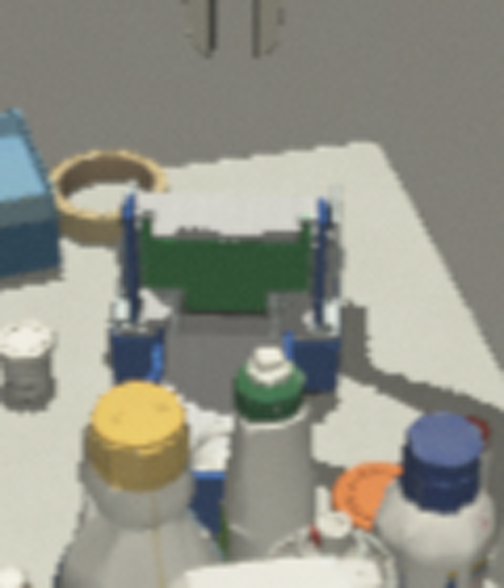

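View pics/t6.png

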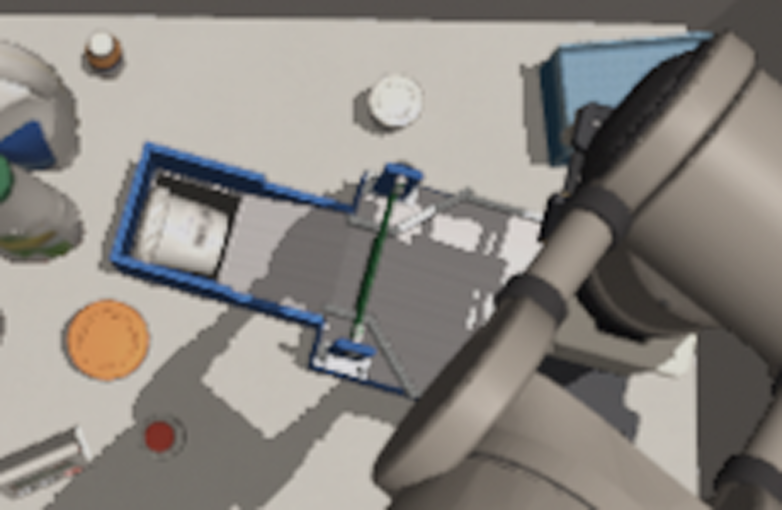

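The flap hangs closed, with its bottom edge at row ~310 in the scene crop as at the start. The cup is in the bay at (185,230) in the top crop, the other things are where they stood, and the robot touches nothing.

```bash
python3 -c "
from station import manip
print(manip.job_done(), manip.sense()['t'])"
```

```text
the job is handed in; nothing more can be done
the job is handed in; nothing more can be done
```

The white-lidded specimen cup is in the catch bay, and I handed the job in at about 17.6 s of the 61 s allowed. I pushed it with the fingertips set 28 mm apart behind the lid: first at a slant to centre it, then straight through the flap. I then drew the fingers back out at once, before the flap could fall on them.

- **Cup and flap:** In the last pictures the cup lies on its side in the bay. The flap hangs closed, with its edge back where it was at the start.
- **Other things:** The orange cup, reagent, timer, tape, small decoy cup and, as far as it could be seen, the tips box stood unmoved. The arm hid part of the tips box and tape in the top view.
- **Robot:** It was clear of everything, with the fingers about 0.1 m above the deck. The highest force I read was about 1.5 N, though I only read it between moves.
- **Disagreement:** The two cameras differed by about 6–10 mm on the cup's position along the feed direction. I went by the top camera, which agreed with the finger geometry.

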